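Show what goes into the bowl

ROBOT

A 6-joint arm with a two-finger parallel gripper is mounted at the origin on a cart in front of the work surface, level with it; the furniture and walls round the work are solid. World frame = base frame: x ahead of the robot, y to its left, z up, the work surface at z = 0. Lengths are in m, angles in rad, forces in N, time in s.
With the tool pointing down it reaches from about 0.35 to 0.775 m from the base axis. Payload 5.5 kg.
Tool frame: the origin (TCP) lies at the very end of the fingers, on their centre line; the grasp point (between the pads) lies 19 mm behind it; z points along the fingers, x is the direction in which the jaws open and shut, and the axes are right-handed (so a half turn about z gives the same grasp; the last joint's range is limited). The gripper opens to 85 mm and grips with 20 to 120 N. Pads are 22 mm wide; open, the fingers measure 114 mm over their backs; the gripper's body (76 mm by 85 mm) begins 54 mm behind the grasp point. The pads swing forward as they close: fully open they stand 13 mm farther back than shut.
Start: joints at [1.005, 0.313, 0.046, 1.304, 0, 1.431], TCP at [0.238, 0.524, 0.231] pointing down, gripper open.
Joint ranges: [-2.76, 2.76], [-0.86, 1.69], [-1.03, 1.26], [-2.2, 2.34], [-1.47, 1.5], [-3.14, 3.14]. Speed limits (rad/s): [2.57, 2.57, 3.14, 3.14, 3.14, 3.14].

INTERFACE

Orientations are given as a unit quaternion [w, x, y, z].
In Python, from bench import bot, imaging, job gives the robot as it stands.
- The arm moves only by the shell command python3 -m creep 'ROWS' [OPENING] [FORCE]. ROWS is JSON, a list of rows, each an object of numbers: "x", "y", "z": the shift along the tool's x, y, z as a fraction of full scale; "twist": the turn about the tool's z as a fraction of full scale. In form: [{"x": .., "y": .., "z": .., "twist": ..}, ...]. A call has 1 to 8 rows; each row is the pose to reach, as a shift and turn from the pose measured when the call began, along the tool's axes at that moment; what a row does not reach only later rows make up. Full scale, the value 1, is 0.2 m for a shift and 90 degrees for a turn. A row lasts 1/12 s, in which the tool goes at most 41.7 mm and 7.16 degrees, less where a joint would pass 70% of its speed; a pose out of reach is approached as far as the arm can. A call with a number of a shift or a turn outside -1 to 1 is refused whole. A call with a gripper value outside its range is refused whole. OPENING is the closure, from 0 (fully open) to 1 (shut), set as the call begins (- or left out, the last holds). The fingers move at their own pace and stop on an object; FORCE is the grip in N (left out, the last holds). Time passes only in rows, so rows that repeat a pose let the fingers close. It gives the time, the measured TCP pose, the force and the opening at its end, in the units of the state.
- bot.sense(): the state, without advancing time (a new reading comes with each control period).
- imaging.snapshot(name): name is "scene" or "side" or "wrist"; returns a dict with "frame" (384x512x3 uint8, red, green, blue), "vertical_fov" (degrees; the focal length in pixels is half the picture's height over the tangent of half this angle, whatever the lens; pixels are square), "cx", "cy" (the principal point, pixels), "dist_coeffs" ([k1, k2, p1, p2, k3] as OpenCV has them; the pictures are not rectified), "extrinsics" (4x4, takes a point from world to camera coordinates). Camera axes: x right, y down, z forward; pixel columns grow to the right and rows downward; lengths in m; the calibration is good to about 2 mm. A picture is of the moment at which its call begins. There is no depth.
- job.hand_in(): hands the job in, once; it reports no verdict.
Trained networks look in a picture, given as the dict that the camera call returned (one of the last four; its "shot" number tells which), for a name from the list of things; names that differ only in an ending like _2 or _b are one class to them, and where a whole thing is asked for, a point or a joint stands for the part that bears it (a point fixed in the world has none). Each returns a list of dicts, best first, with "confidence" (0 to 1); they miss things now and then, are a little off and sometimes report something else, mostly with a low value. They report only what shows in the picture. A call takes as long as a camera call.
- imaging.outline_of(picture, query): "region" (384x512 bool, what is visible of it).
- imaging.place_of(picture, query): "at" ([x, y, z] in m, in world coordinates, good to about 4 mm: a listed point, or the origin of a listed thing).
The state is a dict: "time_s": time; "joints": joint angles; "qvel": joint speeds; "joint_efforts": joint torques, N m; "position": TCP position; "eef_rot": TCP orientation; "contact_force": force on the tool from outside, world axes, zero at the start; "wrist_torque": the same for the moment, N m; "width": finger opening in m.
Only numpy, scipy, OpenCV 4.12 (cv2) and the standard library are available. Lean on these libraries where they do the work, as an engineer would, in place of code of your own. Each camera call takes 0.05 s, during which the arm holds its last target.

TASK

Show your kitchen helper what goes into the small wooden bowl: point straight down at the garlic on the chopping board with the fingertips about 3 cm above it and hold there for two seconds, then point at the lemon in the same way, and finish with the fingertips about 3 cm above the middle of the wooden bowl, staying there. Touch and move nothing, and never bring the fingertips down over the lime, the walnut or the white ramekin, which are not meant.

Things in the scene. Friction and masses are not known exactly. Their poses are not given: they have to be found in the camera images.
- garlic: whole garlic bulb, pale pinkish white, 53 mm across and 53 mm high, loose on the chopping board; origin at the centre of its underside, z up. First thing to point at; its tip is 75 mm above the worktop
- lemon: yellow lemon, 71 x 53 mm and 51 mm high, loose on the chopping board; origin at the centre of its underside, x along its length, z up. Second thing to point at; its top is 73 mm above the worktop
- bowl: small brown wooden bowl, empty, 124 mm across and 45 mm high, loose on the worktop to the right of the board; origin at the centre of its underside, z up. The last thing to point at
- lime: green lime, 53 x 46 mm and 48 mm high, loose on the board; origin at the centre of its underside. Not to be pointed at
- walnut: light brown walnut, 33 mm across and 31 mm high, loose on the board; origin at the centre of its underside. Not to be pointed at
- ramekin: small white ramekin, empty, 69 mm across and 42 mm high, loose on the worktop to the right of the board; origin at the centre of its underside. Not to be pointed at
- board: beech chopping board with a shallow groove, 250 (its x) x 370 (its y) x 22 mm, fixed on the worktop; origin at the centre of its underside. Garlic, lemon, lime and walnut lie on it, in any order, one towards each corner. Tall things round the work: a white mug 96 mm high behind the bowl and ramekin, mills and glass jars up to 165 mm high to the left of the board

How it is judged:
On the way, in this order (a step that is already met when the one before it is completed fails the run):
1. the fingertips point at the garlic from just above and dwell (horizontal distance between the grasp point and garlic below 0.03 m and height (world z) of the grasp point between 0.085 and 0.165 m), for 1.5 s.
2. then they point at the lemon from just above and dwell (horizontal distance between the grasp point and lemon below 0.03 m and height (world z) of the grasp point between 0.085 and 0.165 m), for 1.5 s.
At the end, for the whole second after the job is handed in: the grasp point is within 40 mm of the bowl's middle seen from above and 60 to 140 mm above the worktop, and all loose things are within 10 mm of where they started (horizontal distance between the grasp point and bowl below 0.04 m and height (world z) of the grasp point between 0.06 and 0.14 m and distance of each of garlic, lemon, lime, walnut, bowl, ramekin from where it was at the start of the episode below 0.01 m); the robot touches nothing.
It fails at once if the robot touches something (contact force between any of the fingers, the arm and anything else above 0.5 N).
It fails at once if a loose thing is moved by more than 15 mm (distance of any of garlic, lemon, lime, walnut, bowl, ramekin from where it was at the start of the episode above 0.015 m).
It fails at once if the grasp point comes low over the lime or the walnut or over the ramekin ((horizontal distance between the grasp point and lime below 0.03 m and height (world z) of the grasp point below 0.15 m) or (horizontal distance between the grasp point and walnut below 0.03 m and height (world z) of the grasp point below 0.15 m) or (horizontal distance between the grasp point and ramekin below 0.03 m and height (world z) of the grasp point below 0.13 m)).
It also fails if it takes over 51 s, if anything falls off the work surface, if the arm or the gripper's body presses on something with over 40 N, if the wrist force passes 120 N, or if a joint passes its speed limit or range.

## Working session

There is one attempt and no reset: what is moved stays moved. The work goes in short steps, Python scripts to look and compute and a shell command to move; the robot and the scene stay as the last step left them, time stands still between calls to the robot, and variables do not carry over. Pictures are saved under pics/ and viewed, and the job is handed in when it is done.

```bash
mkdir -p pics; cat > h.py <<'E'
import numpy as np, cv2
from bench import bot, imaging, job
def save(p,n): cv2.imwrite('pics/'+n,p["frame"][:,:,::-1])
def proj(p,X):
    f=p["frame"].shape[0]/2/np.tan(np.radians(p["vertical_fov"])/2)
    K=np.array([[f,0,p["cx"]],[0,f,p["cy"]],[0,0,1.]]); E=np.array(p["extrinsics"])
    r,_=cv2.Rodrigues(E[:3,:3]); return cv2.projectPoints(np.array(X,float).reshape(-1,3),r,E[:3,3],K,np.array(p["dist_coeffs"]))[0].reshape(-1,2)
E
python3 - <<'E'
from h import *
s=bot.sense(); print(s["time_s"],s["position"],s["eef_rot"],s["width"])
for c in ["scene","side"]:
    p=imaging.snapshot(c); 
    save(p,c+"0.png")
    for n in ["garlic","lemon","bowl","lime","walnut","ramekin","board"]:
        for d in imaging.place_of(p,n)[:2]: print(c,n,np.round(d["at"],3),round(d["confidence"],2),proj(p,d["at"])[0].round())
E
```

```text
0.0 [0.23723632 0.52321852 0.23041461] [ 3.77918591e-04  8.40557781e-01  5.41721140e-01 -8.25108767e-04] 0.08544459099957837
scene garlic [0.591 0.271 0.022] 0.73 [125. 224.]
scene lemon [0.502 0.081 0.02 ] 0.67 [217. 217.]
scene bowl [ 0.451 -0.254 -0.003] 0.72 [330. 196.]
scene bowl [0.501 0.078 0.02 ] 0.48 [219. 216.]
scene lime [0.6   0.07  0.022] 0.5 [200. 199.]
scene walnut [0.491 0.266 0.02 ] 0.48 [145. 245.]
scene ramekin [0.547 0.173 0.   ] 0.61 [174. 227.]
scene ramekin [ 0.591 -0.392  0.007] 0.59 [327. 166.]
scene board [ 0.547  0.172 -0.002] 0.93 [174. 228.]
side garlic [0.592 0.274 0.026] 0.62 [208. 159.]
side garlic [0.497 0.076 0.022] 0.47 [213. 191.]
side lemon [0.499 0.079 0.022] 0.73 [213. 191.]
side bowl [ 0.452 -0.255  0.006] 0.63 [269. 258.]
side lime [0.604 0.066 0.025] 0.71 [246. 181.]
side walnut [0.492 0.265 0.026] 0.51 [182. 168.]
side ramekin [ 0.598 -0.392 -0.   ] 0.96 [359. 267.]
side board [ 0.544  0.172 -0.002] 0.98 [211. 182.]
```

View pics/scene0.png

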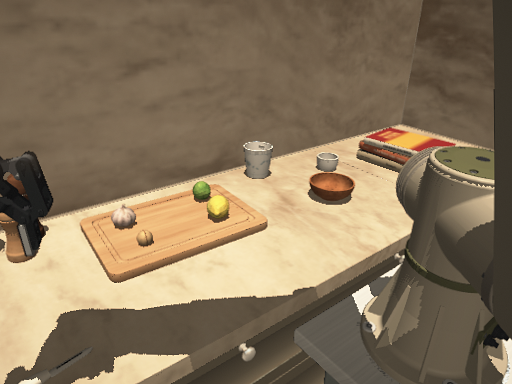

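View pics/side0.png

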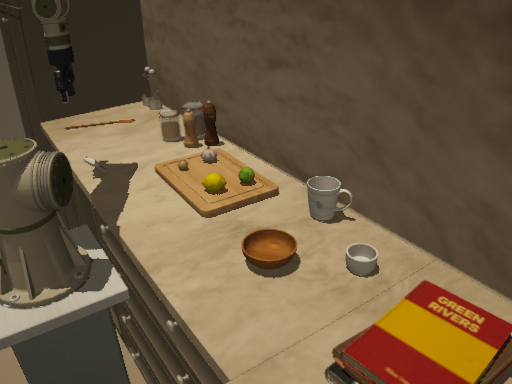

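The scene picture shows garlic (124,216), walnut (145,237), lime (202,190), lemon (218,207), bowl (331,186) and ramekin (327,161). The side view agrees with this, with the network's stray hits being low-ranked or on the board. The mills and jars stand at about (170–210,140) in the side view, so I'll locate them and work out the shifts.

```bash
cat >> h.py <<'E'
from scipy.spatial.transform import Rotation as R
def ray(p,uv,z):
    f=p["frame"].shape[0]/2/np.tan(np.radians(p["vertical_fov"])/2)
    K=np.array([[f,0,p["cx"]],[0,f,p["cy"]],[0,0,1.]]); E=np.array(p["extrinsics"])
    n=cv2.undistortPoints(np.array(uv,float).reshape(-1,1,2),K,np.array(p["dist_coeffs"])).reshape(-1,2)
    d=np.c_[n,np.ones(len(n))]@E[:3,:3]; c=-E[:3,:3].T@E[:3,3]
    return c+d*((z-c[2])/d[:,2])[:,None]
def shift(t):
    s=bot.sense(); q=s["eef_rot"]; r=R.from_quat(np.r_[q[1:],q[0]])
    print("pos",s["position"].round(4),"t",s["time_s"],"j",np.round(s["joints"],2),"F",np.round(s["contact_force"],2))
    print("frac",(r.inv().apply(np.array(t)-s["position"])/0.2).round(3),"tilt",r.as_matrix()[:,2].round(4))
E
python3 - <<'E'
from h import *
p=imaging.snapshot("side")
print(ray(p,[[210,146],[191,148],[171,141],[322,218]],0).round(3))
# check centres from pixels at mid height
print(ray(p,[[209,156],[214,183]],0.048).round(3), ray(p,[[270,243]],.04).round(3))
p=imaging.snapshot("scene")
print(ray(p,[[124,216],[218,207]],0.048).round(3), ray(p,[[332,183]],.04).round(3))
for t in ([.592,.272,.23],[.592,.272,.107]): shift(t)
E
```

```text
[[ 0.684  0.43   0.   ]
 [ 0.619  0.456  0.   ]
 [ 0.59   0.568  0.   ]
 [ 0.672 -0.19   0.   ]]
[[0.584 0.251 0.048]
 [0.5   0.074 0.048]] [[ 0.46  -0.247  0.04 ]]
[[0.581 0.273 0.048]
 [0.497 0.082 0.048]] [[ 0.446 -0.251  0.04 ]]
pos [0.2375 0.5237 0.2313] t 0.9 j [1.01 0.31 0.05 1.3  0.   1.43] F [ 0.01  0.6  -0.38]
frac [-0.414  2.134  0.007] tilt [ 0.e+00  1.e-04 -1.e+00]
pos [0.2375 0.5237 0.2313] t 0.9 j [1.01 0.31 0.05 1.3  0.   1.43] F [ 0.01  0.6  -0.38]
frac [-0.414  2.134  0.622] tilt [ 0.e+00  1.e-04 -1.e+00]
```

Mills are about 18 cm from the garlic, so they are clear. I'll shut the fingers and move at height.

```bash
python3 -m creep '[{"x":-0.02,"y":0.1,"z":0,"twist":0},{"x":-0.05,"y":0.25,"z":0,"twist":0},{"x":-0.08,"y":0.4,"z":0,"twist":0},{"x":-0.11,"y":0.55,"z":0,"twist":0},{"x":-0.14,"y":0.7,"z":0,"twist":0},{"x":-0.16,"y":0.85,"z":0,"twist":0},{"x":-0.19,"y":0.95,"z":0,"twist":0},{"x":-0.2,"y":1.0,"z":0,"twist":0}]' 1
python3 - <<'E'
from h import *
shift([.592,.272,.23])
E
```

```text
time_s: 1.57
position: [0.4052, 0.403, 0.2313]
eef_rot: [0.0, 0.841, 0.541, 0.0]
contact_force: [1.0, -0.3, -0.3]
width: 0.0003
pos [0.4052 0.403  0.2313] t 1.5667 j [ 0.64  0.31  0.04  1.3  -0.    1.07] F [ 0.99 -0.28 -0.27]
frac [-0.207  1.122  0.007] tilt [ 6.e-04 -3.e-04 -1.e+00]
```

```bash
python3 -m creep '[{"x":-0.02,"y":0.1,"z":0,"twist":0},{"x":-0.05,"y":0.25,"z":0,"twist":0},{"x":-0.08,"y":0.4,"z":0,"twist":0},{"x":-0.11,"y":0.55,"z":0,"twist":0},{"x":-0.14,"y":0.7,"z":0,"twist":0},{"x":-0.16,"y":0.85,"z":0,"twist":0},{"x":-0.19,"y":0.95,"z":0,"twist":0},{"x":-0.2,"y":1.0,"z":0,"twist":0}]'
python3 - <<'E'
from h import *
for c in ("wrist","side"):
    p=imaging.snapshot(c); save(p,c+"1.png")
    for n in ["garlic","walnut","lemon"]:
        for d in imaging.place_of(p,n)[:2]: print(c,n,np.round(d["at"],3),round(d["confidence"],2))
shift([.591,.272,.107])
E
```

```text
time_s: 2.23
position: [0.5722, 0.282, 0.2309]
eef_rot: [0.0, 0.842, 0.54, 0.0]
contact_force: [1.2, 0.5, 0.1]
width: 0.0003
wrist walnut [0.495 0.263 0.023] 0.94
wrist lemon [0.503 0.083 0.019] 0.94
side walnut [0.493 0.264 0.025] 0.64
side walnut [0.592 0.277 0.024] 0.35
side lemon [0.5   0.078 0.02 ] 0.58
pos [0.5694 0.2846 0.2317] t 2.6333 j [ 0.34  0.44  0.23  1.36 -0.    0.76] F [-0.27 -0.47 -0.8 ]
frac [-0.013  0.124  0.624] tilt [ 5.e-04 -0.e+00 -1.e+00]
```

View pics/wrist1.png

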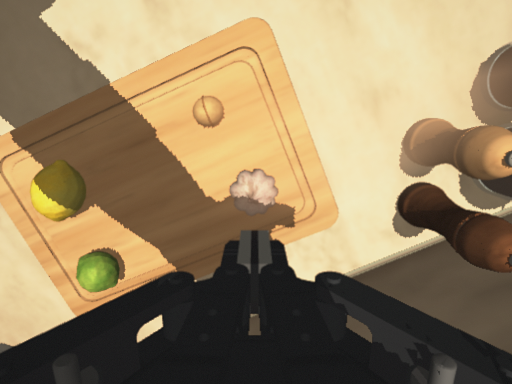

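The wrist view has the shut fingertips at about (255,235), the garlic at (254,190), the walnut at (208,110), the lemon at (58,190) and the lime at (98,271). The layout matches. I'll check the garlic ray with my own calibration.

```bash
python3 - <<'E'
from h import *
p=imaging.snapshot("wrist")
print(ray(p,[[254,190]],.05).round(3),ray(p,[[208,110]],.037).round(3),ray(p,[[58,190]],.047).round(3),ray(p,[[98,271]],.046).round(3))
shift([.590,.272,.107])
E
```

```text
[[0.585 0.276 0.05 ]] [[0.489 0.267 0.037]] [[0.497 0.081 0.047]] [[0.599 0.068 0.046]]
pos [0.5696 0.2845 0.2317] t 2.6833 j [ 0.34  0.44  0.23  1.36 -0.    0.76] F [-0.27 -0.57  0.32]
frac [-0.015  0.118  0.624] tilt [ 7.e-04 -0.e+00 -1.e+00]
```

```bash
python3 -m creep '[{"x":-0.01,"y":0.06,"z":0.0,"twist":0},{"x":-0.01,"y":0.12,"z":0.1,"twist":0},{"x":-0.01,"y":0.12,"z":0.2,"twist":0},{"x":-0.01,"y":0.12,"z":0.3,"twist":0},{"x":-0.01,"y":0.12,"z":0.4,"twist":0},{"x":-0.01,"y":0.12,"z":0.5,"twist":0},{"x":-0.01,"y":0.12,"z":0.58,"twist":0},{"x":-0.01,"y":0.12,"z":0.62,"twist":0}]'
python3 - <<'E'
from h import *
p=imaging.snapshot("wrist"); save(p,"wrist2.png"); p=imaging.snapshot("side"); save(p,"side2.png")
cv2.imwrite("pics/side2c.png",cv2.resize(p["frame"][100:230,140:300,::-1],None,fx=4,fy=4))
shift([.590,.272,.107])
E
```

```text
time_s: 3.35
position: [0.5898, 0.2721, 0.1052]
eef_rot: [-0.0, 0.841, 0.541, -0.001]
contact_force: [0.3, -0.2, 0.1]
width: -0.0002
pos [0.5898 0.2722 0.106 ] t 3.45 j [ 0.31  0.52  0.04  1.1  -0.    0.74] F [ 0.05 -0.16  0.01]
frac [-0.     0.001 -0.005] tilt [-0.0024 -0.0011 -1.    ]
```

View pics/side2c.png

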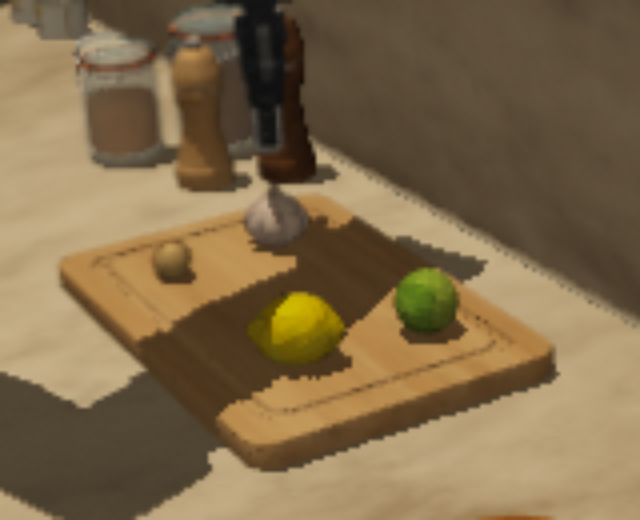

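View pics/wrist2.png

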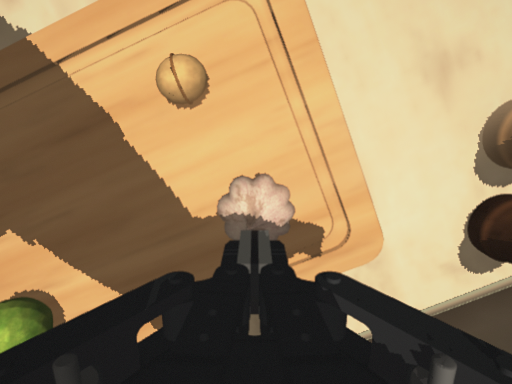

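The side crop shows the fingertips at (268,150), just over the garlic tip at (275,187). The wrist view agrees, with the garlic at (257,207) just below the tips. Now the dwell.

```bash
H='echo'; for i in 1; do python3 -m creep '[{"x":0,"y":0,"z":0,"twist":0},{"x":0,"y":0,"z":0,"twist":0},{"x":0,"y":0,"z":0,"twist":0},{"x":0,"y":0,"z":0,"twist":0},{"x":0,"y":0,"z":0,"twist":0},{"x":0,"y":0,"z":0,"twist":0},{"x":0,"y":0,"z":0,"twist":0},{"x":0,"y":0,"z":0,"twist":0}]'; done
python3 -m creep '[{"x":0,"y":0,"z":0,"twist":0},{"x":0,"y":0,"z":0,"twist":0},{"x":0,"y":0,"z":0,"twist":0},{"x":0,"y":0,"z":0,"twist":0},{"x":0,"y":0,"z":0,"twist":0},{"x":0,"y":0,"z":0,"twist":0},{"x":0,"y":0,"z":0,"twist":0},{"x":0,"y":0,"z":0,"twist":0}]'
python3 -m creep '[{"x":0,"y":0,"z":0,"twist":0},{"x":0,"y":0,"z":0,"twist":0},{"x":0,"y":0,"z":0,"twist":0},{"x":0,"y":0,"z":0,"twist":0},{"x":0,"y":0,"z":0,"twist":0},{"x":0,"y":0,"z":0,"twist":0},{"x":0,"y":0,"z":0,"twist":0},{"x":0,"y":0,"z":0,"twist":0}]'
python3 -m creep '[{"x":0,"y":0,"z":0,"twist":0},{"x":0,"y":0,"z":0,"twist":0},{"x":0,"y":0,"z":0,"twist":0},{"x":0,"y":0,"z":0,"twist":0},{"x":0,"y":0,"z":0,"twist":0},{"x":0,"y":0,"z":0,"twist":0}]'
python3 - <<'E'
from h import *
p=imaging.snapshot("wrist"); print(proj(p,[[.59,.272,.048],[.59,.272,.075]]).round())
for d in imaging.place_of(p,"garlic")[:2]: print(np.round(d["at"],3),d["confidence"])
shift([.50,.080,.2])
E
```

```text
time_s: 4.12
position: [0.5898, 0.2722, 0.1061]
eef_rot: [-0.0, 0.841, 0.541, -0.001]
contact_force: [1.1, 0.1, 0.8]
width: 0.0003
time_s: 4.78
position: [0.5898, 0.2722, 0.1062]
eef_rot: [-0.0, 0.841, 0.541, -0.001]
contact_force: [-0.3, 0.0, -0.1]
width: -0.0003
time_s: 5.45
position: [0.5898, 0.2722, 0.1062]
eef_rot: [-0.0, 0.841, 0.541, -0.001]
contact_force: [-0.5, -0.6, 0.4]
width: 0.0
time_s: 5.95
position: [0.5898, 0.2722, 0.1062]
eef_rot: [-0.0, 0.841, 0.541, -0.001]
contact_force: [-0.5, 0.0, -0.4]
width: 0.0002
[[256. 211.]
 [256. 226.]]
[0.593 0.27  0.027] 0.82
[0.602 0.065 0.023] 0.34
pos [0.5898 0.2722 0.1062] t 6.05 j [ 0.31  0.52  0.04  1.1  -0.    0.74] F [0.61 0.44 0.08]
frac [-1.062 -0.012 -0.467] tilt [-0.0022 -0.0011 -1.    ]
```

Garlic confirmed at (0.593, 0.270) and held for 2.6 s. Next: rise, then across to the lemon.

```bash
python3 -m creep '[{"x":0,"y":0,"z":-0.15,"twist":0},{"x":0,"y":0,"z":-0.3,"twist":0},{"x":-0.06,"y":0,"z":-0.42,"twist":0},{"x":-0.2,"y":0,"z":-0.47,"twist":0},{"x":-0.35,"y":0,"z":-0.47,"twist":0},{"x":-0.5,"y":0,"z":-0.47,"twist":0},{"x":-0.6,"y":0,"z":-0.47,"twist":0},{"x":-0.64,"y":0,"z":-0.47,"twist":0}]'
python3 - <<'E'
from h import *
shift([.50,.080,.105])
E
```

```text
time_s: 6.72
position: [0.5358, 0.1537, 0.2009]
eef_rot: [0.0, 0.841, 0.54, -0.001]
contact_force: [-0.1, 0.2, 0.8]
width: -0.0001
pos [0.5358 0.1537 0.2009] t 6.7167 j [ 0.14  0.29 -0.06  1.22 -0.    0.56] F [-0.14  0.19  0.81]
frac [-0.408 -0.009  0.48 ] tilt [-0.0024 -0.0017 -1.    ]
```

```bash
python3 -m creep '[{"x":-0.13,"y":0,"z":0,"twist":0},{"x":-0.27,"y":-0.01,"z":0,"twist":0},{"x":-0.37,"y":-0.01,"z":0,"twist":0},{"x":-0.41,"y":-0.01,"z":0.08,"twist":0},{"x":-0.41,"y":-0.01,"z":0.2,"twist":0},{"x":-0.41,"y":-0.01,"z":0.32,"twist":0},{"x":-0.41,"y":-0.01,"z":0.42,"twist":0},{"x":-0.41,"y":-0.01,"z":0.47,"twist":0}]'
python3 - <<'E'
from h import *
p=imaging.snapshot("side"); save(p,"side3.png")
for d in imaging.place_of(p,"lemon")[:2]: print(np.round(d["at"],3),d["confidence"])
p=imaging.snapshot("wrist"); save(p,"wrist3.png"); 
for d in imaging.place_of(p,"lemon")[:2]: print(np.round(d["at"],3),d["confidence"])
shift([.50,.080,.105])
E
```

```text
time_s: 7.38
position: [0.4985, 0.08, 0.1047]
eef_rot: [-0.001, 0.841, 0.54, -0.003]
contact_force: [-0.4, -0.6, -0.2]
width: -0.0003
[0.5   0.08  0.021] 0.59
[0.503 0.085 0.017] 0.56
pos [0.5003 0.08   0.1077] t 7.5833 j [ 0.    0.26 -0.34  0.97 -0.    0.43] F [ 0.98 -0.49  0.33]
frac [-0.001 -0.001  0.014] tilt [-0.0018 -0.0016 -1.    ]
```

View pics/side3.png

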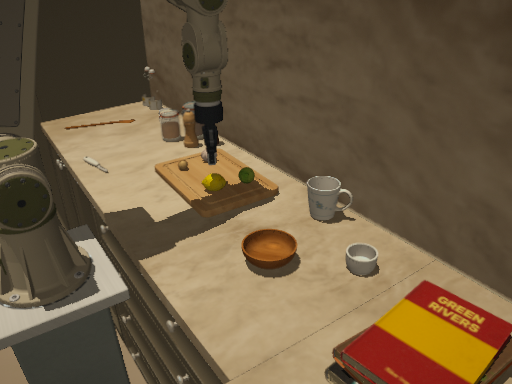

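View pics/wrist3.png

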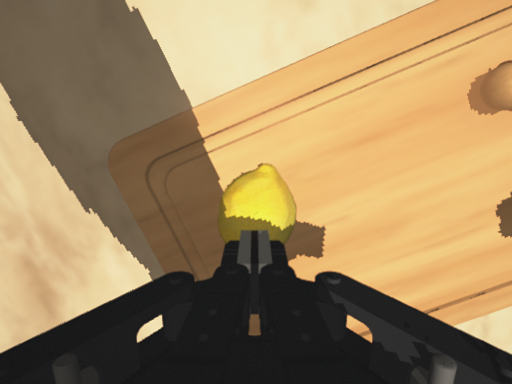

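The side view puts the fingertips at (212,163) above the lemon at (214,183). The wrist view has the lemon at (257,205), right beneath the tips. Dwell.

```bash
python3 -m creep '[{"x":0,"y":0,"z":0.01,"twist":0},{"x":0,"y":0,"z":0.01,"twist":0},{"x":0,"y":0,"z":0.01,"twist":0},{"x":0,"y":0,"z":0.01,"twist":0},{"x":0,"y":0,"z":0.01,"twist":0},{"x":0,"y":0,"z":0.01,"twist":0},{"x":0,"y":0,"z":0.01,"twist":0},{"x":0,"y":0,"z":0.01,"twist":0}]'
python3 -m creep '[{"x":0,"y":0,"z":0,"twist":0},{"x":0,"y":0,"z":0,"twist":0},{"x":0,"y":0,"z":0,"twist":0},{"x":0,"y":0,"z":0,"twist":0},{"x":0,"y":0,"z":0,"twist":0},{"x":0,"y":0,"z":0,"twist":0},{"x":0,"y":0,"z":0,"twist":0},{"x":0,"y":0,"z":0,"twist":0}]'
python3 -m creep '[{"x":0,"y":0,"z":0,"twist":0},{"x":0,"y":0,"z":0,"twist":0},{"x":0,"y":0,"z":0,"twist":0},{"x":0,"y":0,"z":0,"twist":0},{"x":0,"y":0,"z":0,"twist":0},{"x":0,"y":0,"z":0,"twist":0},{"x":0,"y":0,"z":0,"twist":0},{"x":0,"y":0,"z":0,"twist":0}]'
python3 -m creep '[{"x":0,"y":0,"z":0,"twist":0},{"x":0,"y":0,"z":0,"twist":0},{"x":0,"y":0,"z":0,"twist":0},{"x":0,"y":0,"z":0,"twist":0}]'
python3 - <<'E'
from h import *
shift([.452,-.255,.2])
E
```

```text
time_s: 8.25
position: [0.5002, 0.08, 0.1058]
eef_rot: [0.0, 0.841, 0.541, -0.001]
contact_force: [-0.3, 0.8, 0.8]
width: 0.0002
time_s: 8.92
position: [0.5002, 0.08, 0.1058]
eef_rot: [0.0, 0.841, 0.541, -0.001]
contact_force: [-0.1, -0.2, 0.1]
width: -0.0001
time_s: 9.58
position: [0.5002, 0.08, 0.1057]
eef_rot: [0.0, 0.841, 0.541, -0.001]
contact_force: [0.1, 0.2, 0.6]
width: 0.0003
time_s: 9.92
position: [0.5002, 0.08, 0.1057]
eef_rot: [0.0, 0.841, 0.541, -0.001]
contact_force: [-0.5, 0.9, 0.6]
width: -0.0001
pos [0.5002 0.08   0.1057] t 9.9167 j [ 0.    0.26 -0.35  0.97 -0.    0.43] F [-0.48  0.87  0.56]
frac [-1.625  0.476 -0.468] tilt [-0.0019 -0.0016 -1.    ]
```

```bash
python3 -m creep '[{"x":0,"y":0,"z":-0.15,"twist":0},{"x":0,"y":0,"z":-0.3,"twist":0},{"x":-0.08,"y":0.02,"z":-0.42,"twist":0},{"x":-0.22,"y":0.06,"z":-0.47,"twist":0},{"x":-0.37,"y":0.11,"z":-0.47,"twist":0},{"x":-0.52,"y":0.15,"z":-0.47,"twist":0},{"x":-0.66,"y":0.19,"z":-0.47,"twist":0},{"x":-0.75,"y":0.22,"z":-0.47,"twist":0}]'
python3 -m creep '[{"x":-0.1,"y":0.03,"z":0,"twist":0},{"x":-0.24,"y":0.07,"z":0,"twist":0},{"x":-0.38,"y":0.11,"z":0,"twist":0},{"x":-0.52,"y":0.15,"z":0,"twist":0},{"x":-0.66,"y":0.2,"z":0,"twist":0},{"x":-0.78,"y":0.23,"z":0,"twist":0},{"x":-0.85,"y":0.25,"z":0,"twist":0},{"x":-0.87,"y":0.25,"z":0,"twist":0}]'
python3 - <<'E'
from h import *
p=imaging.snapshot("wrist"); save(p,"wrist4.png")
for d in imaging.place_of(p,"bowl")[:2]: print(np.round(d["at"],3),d["confidence"])
shift([.452,-.255,.077])
E
```

```text
time_s: 10.58
position: [0.4776, -0.0768, 0.2003]
eef_rot: [0.001, 0.842, 0.54, -0.001]
contact_force: [0.8, 0.2, 0.1]
width: -0.0003
time_s: 11.25
position: [0.4503, -0.2583, 0.2006]
eef_rot: [0.001, 0.842, 0.539, -0.001]
contact_force: [0.6, -0.1, -0.8]
width: 0.0002
[ 0.451 -0.249 -0.005] 0.57
pos [ 0.4502 -0.2561  0.2005] t 11.35 j [-0.67  0.21 -0.16  1.2  -0.   -0.24] F [ 0.16 -0.21 -0.35]
frac [0.01  0.007 0.618] tilt [-0.0018 -0.0018 -1.    ]
```

View pics/wrist4.png

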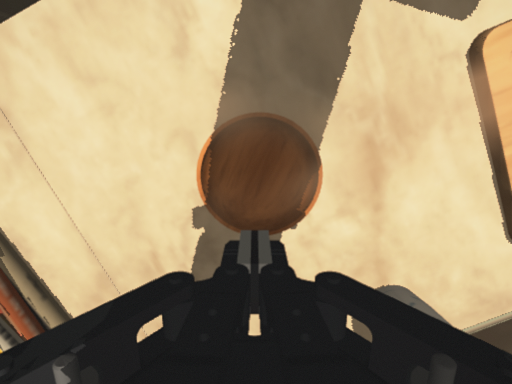

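The wrist view shows the bowl's rim centred at (260,174), consistent with the estimate. Lowering.

```bash
python3 -m creep '[{"x":0.01,"y":0,"z":0.1,"twist":0},{"x":0.02,"y":0,"z":0.2,"twist":0},{"x":0.02,"y":0,"z":0.32,"twist":0},{"x":0.02,"y":0,"z":0.43,"twist":0},{"x":0.02,"y":0,"z":0.52,"twist":0},{"x":0.02,"y":0,"z":0.57,"twist":0},{"x":0.02,"y":0,"z":0.6,"twist":0},{"x":0.02,"y":0,"z":0.6,"twist":0}]'
python3 -m creep '[{"x":0,"y":0,"z":0,"twist":0},{"x":0,"y":0,"z":0,"twist":0},{"x":0,"y":0,"z":0,"twist":0},{"x":0,"y":0,"z":0,"twist":0}]'
python3 - <<'E'
from h import *
p=imaging.snapshot("side"); save(p,"side5.png")
for n in ["garlic","lemon","bowl","lime","walnut","ramekin"]:
    for d in imaging.place_of(p,n)[:1]: print(n,np.round(d["at"],3),round(d["confidence"],2))
print(proj(p,[.452,-.255,.045]))
p=imaging.snapshot("wrist"); save(p,"wrist5.png")
for d in imaging.place_of(p,"bowl")[:1]: print(np.round(d["at"],3),d["confidence"])
shift([.452,-.254,.077])
E
```

```text
time_s: 12.02
position: [0.4513, -0.2515, 0.0797]
eef_rot: [-0.001, 0.842, 0.54, -0.001]
contact_force: [-0.1, -0.3, 0.4]
width: -0.0001
time_s: 12.35
position: [0.4519, -0.2519, 0.0807]
eef_rot: [0.0, 0.842, 0.54, -0.001]
contact_force: [-0.2, -0.5, 0.4]
width: 0.0001
garlic [0.591 0.274 0.023] 0.53
lemon [0.498 0.078 0.019] 0.78
bowl [ 0.453 -0.253  0.001] 0.83
walnut [0.493 0.266 0.023] 0.46
ramekin [ 0.599 -0.39   0.001] 0.88
[[269.20996077 244.02262102]]
[ 0.449 -0.254 -0.005] 0.68
pos [ 0.4512 -0.2515  0.0797] t 12.8 j [-0.66  0.3  -0.36  0.91 -0.   -0.23] F [ 0.15 -0.53 -0.32]
frac [-0.01   0.009  0.014] tilt [-3.2e-03 -5.0e-04 -1.0e+00]
```

View pics/side5.png

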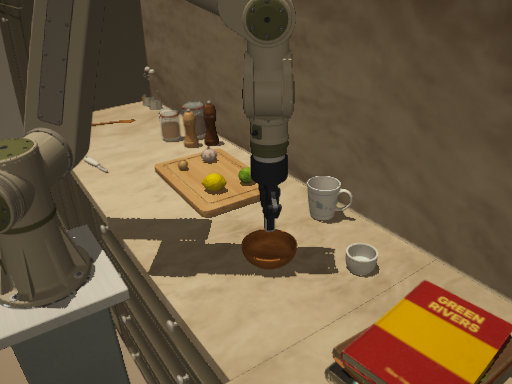

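View pics/wrist5.png

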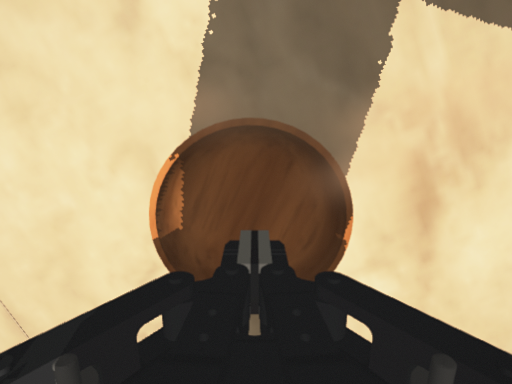

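The side view shows the fingertips at (270,228) over the middle of the bowl (269,244). In the wrist view the tips lie inside the rim. Grasp point height is about 0.099 m and nothing has moved, so I'm handing in.

```bash
python3 -c "
from bench import job
print(job.hand_in())"
```

```text
the job is handed in; nothing more can be done
None
```

I pointed at the garlic, then the lemon, and finished over the wooden bowl with the fingers shut. The job was handed in at about 12.8 s of the 51 s allowed; it reports no verdict.

| Target | Fingertips above it | Hold |
|---|---|---|
| Garlic | 31 mm | about 2.6 s |
| Lemon | 33 mm | about 2.4 s |
| Bowl | 35 mm above the rim, within about 3 mm of its middle | final position |

- **Heights:** the grasp point was about 0.125 m up over the garlic and the lemon. Over the bowl it ended about 0.099 m up. Moves between targets were made with it at about 0.22 m or higher.
- **Nothing moved:** in the last check the garlic, lemon, walnut, bowl and ramekin were where they started, within measuring error of about 4 mm. The force readings stayed at noise level, about 1 N.
- **Not confirmed:** in that last check the network did not report the lime, which was partly hidden behind the gripper, though it shows in place in the picture.
- **Disagreements:** early stray hits from the network (a "bowl" on the lemon, a "ramekin" on the board, a "garlic" on the lemon) did not match the pictures, so I ignored them. My own hand-picked pixel positions differed from the network's by up to about 2 cm for the garlic. A closer look from the wrist camera settled it to within a few millimetres.

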